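Spatula out of the half-covered box

ROBOT

A 6-joint arm with a two-finger parallel gripper is mounted at the origin on the work surface. World frame = base frame: x ahead of the robot, y to its left, z up, the work surface at z = 0. Lengths are in mm, angles in degrees, forces in N, time in s.
With the tool pointing down it reaches from about 275 to 725 mm from the base axis. Payload 15.9 kg.
Tool frame: the origin (TCP) lies between the finger pads; the fingertips stand r.tcp_to_tips ahead of it and the grasp point (between the pads) lies 5 mm behind it (r.tcp_to_tips is the distance from the TCP to the fingertips, in mm); z points along the fingers, y is the line along which they close (so a half turn about z gives the same grasp; the last joint's range is limited). The gripper opens to 85 mm and grips with 20 to 120 N. Pads are 22 mm wide; open, the fingers measure 114 mm over their backs; the gripper's body (76 mm by 85 mm) begins 54 mm behind the grasp point. The pads swing forward as they close: fully open they stand 13 mm farther back than shut.
Start: joints at [73.51, 12.198, -1.971, 75.831, 0, 90], TCP at [141.916, 479.422, 245.306] pointing down, gripper open.
Joint ranges: [-170.91, 170.91], [-42.67, 98.43], [-65.05, 77.54], [-120.47, 116.71], [-90, 82.35], [-180, 180]. Speed limits (degrees/s): [108.29, 108.29, 136.94, 147.25, 180, 180].

INTERFACE

Orientations are given as [roll, pitch, yaw] about the fixed x, y, z axes, in that order (R = Rz(yaw) Ry(pitch) Rx(roll)).
In Python, from bench import r gives the robot as it stands. The module is installed in compiled form; this text tells all that it offers.
- The arm moves only by the shell command python3 -m crank 'ROWS' [OPENING]. ROWS is JSON, a list of rows, each a list of 4 numbers: the shift along the tool's x, y, z as a fraction of full scale, then the turn about the tool's z as a fraction of full scale. In form: [[tx, ty, tz, turn], ...]. A call has 1 to 12 rows; each row shifts and turns the commanded pose from where the row before left it, along the tool's axes as they then stand; what a row does not reach is not made up. Full scale, the value 1, is 4 cm for a shift and 60 degrees for a turn. A row lasts 1/8 s, in which the tool goes at most 62.5 mm and 10.7 degrees, less where a joint would pass 70% of its speed; a pose out of reach is approached as far as the arm can. A call with a number of a shift or a turn outside -1 to 1 is refused whole. A call with a gripper value outside its range is refused whole. OPENING is the opening, from 0 (shut) to 1 (fully open), set as the call begins (- or left out, the last holds). The fingers move at their own pace and stop on an object; the grip force is fixed at half the most. Time passes only in rows, so rows that do not move let the fingers close. It gives the time, the measured TCP pose, the force, the opening and the grip force at its end, in the units of the state.
- r.get_obs(): the state, without advancing time (a new reading comes with each control period).
- r.grab_frame(name): name is "side" or "top"; returns the picture (420x560x3 uint8, red, green, blue); there is no depth.
- r.camera_model(name): a dict with "mtx" (3x3 intrinsics, pixels), "k1" (the pictures are not rectified: a ray, as slopes to the right and down, at radius r is drawn at 1 + k1 r^2 times it, then the intrinsics apply), "rvec" (rotation vector, rad) and "tvec" (3), from world to camera coordinates, as OpenCV has them. Camera axes: x right, y down, z forward; pixel columns grow to the right and rows downward; lengths in mm; the calibration is good to about 2 mm. A picture is of the moment at which its call begins. camera_model takes no time and is no camera call.
- r.sign_off(): hands the job in; it is judged then, once.
The state is a dict: "time_s": time; "joint_positions": joint angles; "qd": joint speeds; "tau": joint torques, N m; "eef_pos": TCP position; "eef_rot": TCP orientation; "contact_force": force on the tool from outside, world axes, zero at the start; "torque": the same for the moment, N m; "finger_gap": opening from 0.0 (shut) to 1.0 (fully open); "finger_force": force on a finger pad.
Only numpy, scipy, OpenCV 4.12 (cv2) and the standard library are available. Lean on these libraries where they do the work, as an engineer would, in place of code of your own. Each camera call takes 0.05 s, during which the arm holds its last target. There are 200 camera calls.

TASK

The wooden spatula lies in the half-covered utensil box. Take it by its handle, tilt it and draw it out through the box's opening, handle end first, then hold it level with its blade over the middle of the plate, about 15 cm above the table and touching nothing but the gripper; finish while still holding it there. Leave the plate, cup, mug and jar where they stand.

Things in the scene. Friction and masses are not known exactly. Their poses are not given: they have to be found in the camera images.
- box: Fixed wooden utensil box, grey lining, outside 176 (x) by 231 (y) by 56 mm high; walls 8, floor 6 mm, so inside 160 by 215 mm and 50 mm deep. A fixed 5 mm board on the rim (top at 61 mm) covers the half from y = 0 to the +y end; the -y half is open above: an opening 160 (x) by 107 mm (y), with wall all round. Origin: centre of its underside, on the table; z up.
- spatula: Loose wooden spatula 200 (its y) by 12 mm thick, about 70 g, flat on the box floor, handle under the opening, blade under the cover; longer than the opening, it cannot come out level. Handle 18 mm wide (x), y = -100 to +25 mm; blade 46 mm wide, y = +32 to +100 mm. Origin: underside, midway along its length; y points from handle to blade, z up.
- handle_end (a point): End of the spatula's handle, mid-thickness, at (0, -100, 6) mm in the spatula's frame.
- blade_end (a point): End of the spatula's blade, mid-thickness, at (0, 100, 6) mm in the spatula's frame.
- blade_centre (a point): Centre of the spatula's blade, mid-thickness, at (0, 66, 6) mm in the spatula's frame.
- plate: Loose round green plastic child's plate, rim radius 90 mm, 20 mm high, lying on the table. Origin: centre of its underside.
- cup: Bystander: straight plastic cup without handle, radius 35 mm, 100 mm high, standing beyond the work. Origin: centre of its underside.
- mug: Bystander: plastic mug with a handle, radius 38 mm, 85 mm high, standing beyond the work. Origin: centre of its underside.
- jar: Bystander: closed glass jar, radius 35 mm, 90 mm high, standing beyond the work. Origin: centre of its underside.
Things that resemble listed ones, but are neither listed nor needed, are in the scene too. Several things have the shape of the spatula; the one meant has the colours described above.

How it is judged:
By the outcome, as a careful person would: the job done as asked, in the order asked, and still so for the second after the job is handed in, while the arm keeps its last pose, push and grip.
It also fails if it takes over 43 s, if anything falls off the work surface, if the arm or the gripper's body presses on something with over 40 N, if the wrist force passes 120 N, or if a joint passes its speed limit or range.

## Working session

There is one attempt and no reset: what is moved stays moved. The work goes in short steps, Python scripts to look and compute and a shell command to move; the robot and the scene stay as the last step left them, time stands still between calls to the robot, and variables do not carry over. Pictures are saved under pics/ and viewed, at most 10 in all, crops included, and the job is handed in when it is done.

```bash
mkdir -p pics; cat > h.py <<'E'
import numpy as np, cv2
from bench import r
def cam(n):
    m=r.camera_model(n); return np.array(m["mtx"],float),m["k1"],cv2.Rodrigues(np.array(m["rvec"],float))[0],np.array(m["tvec"],float).ravel()
def ray(n,uv):
    K,k1,R,t=cam(n)
    p=cv2.undistortPoints(np.array([[uv]],float),K,np.array([k1,0,0,0.]))[0,0]
    return -R.T@t, R.T@np.array([p[0],p[1],1])
def on(n,uv,z):
    c,d=ray(n,uv); return c+d*(z-c[2])/d[2]
def proj(n,P):
    K,k1,R,t=cam(n)
    return cv2.projectPoints(np.array(P,float).reshape(-1,1,3),cv2.Rodrigues(R)[0],t,K,np.array([k1,0,0,0.]))[0][:,0]
def shot(n,f):
    im=cv2.cvtColor(r.grab_frame(n),cv2.COLOR_RGB2BGR); cv2.imwrite(f"pics/{f}.png",im); return im
E
python3 - <<'E'
from h import *
for n in("top","side"):
    shot(n,n+"1"); c,d=ray(n,(280,210)); print(n,c.round(),(d/np.linalg.norm(d)).round(2),cam(n)[1])
print(r.get_obs(),r.tcp_to_tips)
E
```

```text
top [339.  79. 957.] [ 0.2  -0.02 -0.98] -0.06272639811036321
side [ 265. -759.  851.] [ 0.2   0.7  -0.68] -0.15054521311490954
{'time_s': 0.1, 'joint_positions': array([ 7.35105774e+01,  1.22240863e+01, -2.00405400e+00,  7.58303594e+01,
       -1.25618887e-03,  8.99986805e+01]), 'qd': array([ 0.01009734, -0.06406416,  0.0937567 , -0.00893798,  0.01340223,
        0.03353268]), 'tau': array([-4.24612972e-04, -6.87249827e+01,  4.87803340e+01,  1.23051525e-02,
        7.09794608e-05, -7.90942181e-06]), 'eef_pos': array([141.84532543, 479.16332865, 244.85138902]), 'eef_rot': array([-1.79941500e+02,  1.25484099e-03,  1.63511898e+02]), 'contact_force': array([ 0.06383854,  0.44531426, -0.1254959 ]), 'torque': array([0.01432296, 0.05809956, 0.00815942]), 'finger_force': 0.0, 'finger_gap': 1.0001688077710678} 14.0
```

View pics/top1.png

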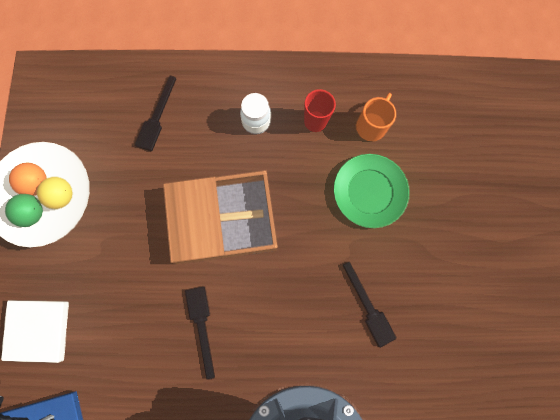

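View pics/side1.png

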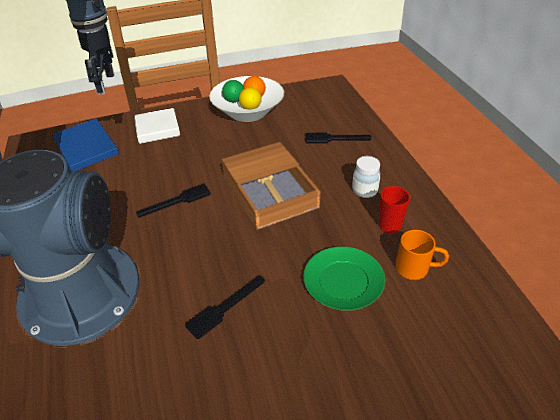

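The top view shows the box at about (220,215), with the cover on its left (+y) half. A pale wooden handle lies in the opening, about (220–262, 215). The plate is at (371,191), jar at (256,113), cup at (319,108) and mug at (376,119).

Spatula-shaped candidates are black ones at (157,115), (200,332) and (369,305), all lying on the table, and the wooden one in the box at (240,215). Only the last is wooden and in the box, so I'll confirm it in a crop and measure.

```bash
python3 - <<'E'
from h import *
im=cv2.imread("pics/top1.png"); hsv=cv2.cvtColor(im,cv2.COLOR_BGR2HSV)
c=im[160:275,150:290]; cv2.imwrite("pics/crop1.png",cv2.resize(c,None,fx=5,fy=5,interpolation=cv2.INTER_CUBIC))
g=cv2.inRange(hsv,(50,120,40),(80,255,255)); g[:, :300]=0
cs=max(cv2.findContours(g,0,2)[0],key=cv2.contourArea)[:,0]
P=np.array([on("top",p,20)[:2] for p in cs.astype(float)])
print("plate",cv2.minEnclosingCircle(P.astype(np.float32)))
for n in("jar",(256,100)),("cup",(319,98)),("mug",(378,112)): print(n[0],on("top",n[1],90).round())
# box lining vs wood handle
b=hsv.copy(); print("pix",[hsv[y,x].tolist() for x,y in((225,216),(240,215),(250,214),(258,213),(230,200),(262,200),(190,215))])
m=cv2.inRange(hsv,(8,80,60),(28,255,255)); sub=np.zeros_like(m); sub[205:226,219:265]=m[205:226,219:265]
cs=max(cv2.findContours(sub,0,2)[0],key=cv2.contourArea); x=cv2.minAreaRect(cs); print(x)
ys,xs=np.nonzero(sub); print(xs.min(),xs.max(),ys.min(),ys.max())
# side view
s=cv2.imread("pics/side1.png")[135:235,210:330]; cv2.imwrite("pics/crop2.png",cv2.resize(s,None,fx=5,fy=5,interpolation=cv2.INTER_CUBIC))
E
```

```text
plate ((576.7789306640625, -153.23822021484375), 88.3561019897461)
jar [764. 116.  90.]
cup [771. -26.  90.]
mug [ 740. -159.   90.]
pix [[18, 94, 235], [20, 92, 240], [20, 92, 242], [16, 102, 157], [154, 10, 179], [167, 17, 105], [13, 136, 230]]
((240.49270629882812, 217.36526489257812), (13.035024642944336, 43.746944427490234), 86.90594482421875)
219 262 210 225
```

View pics/crop1.png

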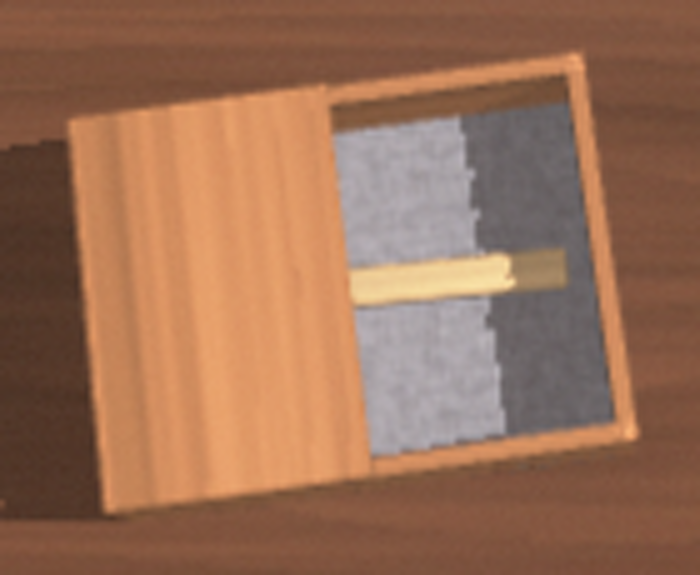

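View pics/crop2.png

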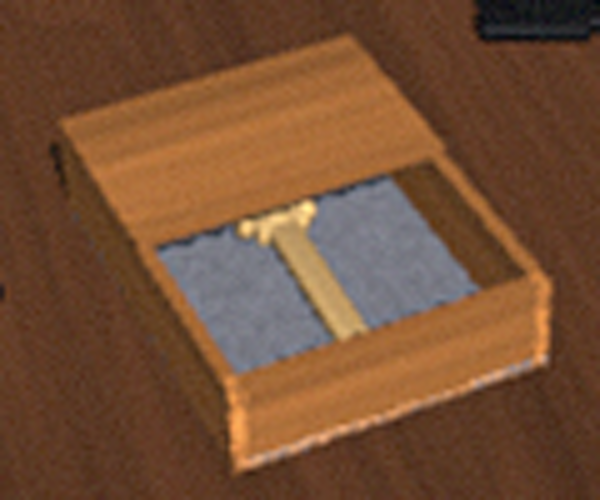

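Crop 1 confirms the wooden spatula handle in the box. Its end face is at crop (566,250)–(566,288), and it meets the cover edge at (352,270)–(356,305). Next I'll compute the poses.

```bash
cat > m.py <<'E'
from h import *
px=lambda x,y:((x+.5)/5-.5+150,(y+.5)/5-.5+160)
pt=lambda x,y,z:on("top",px(x,y),z)[:2]
C=np.array([pt(72,120,61),pt(108,513,61),pt(635,437,56),pt(580,55,56)])
E
python3 - <<'E'
from m import *
print(C.round(1),[np.linalg.norm(C[i]-C[i-1]).round(1) for i in range(4)])
ctr=C.mean(0); v=(C[0]+C[1]-C[2]-C[3]); v/=np.linalg.norm(v); print("box",ctr,"y dir",v,np.degrees(np.arctan2(v[1],v[0])))
e=(pt(566,250,18)+pt(566,288,18))/2; q=(pt(352,270,18)+pt(356,305,18))/2
print("w",np.linalg.norm(pt(566,250,18)-pt(566,288,18)),np.linalg.norm(pt(352,270,18)-pt(356,305,18)))
u=(q-e)/np.linalg.norm(q-e); print("end",e,"dir",u,np.degrees(np.arctan2(u[1],u[0])),"visible len",np.linalg.norm(q-e))
px_=np.array([v[1],-v[0]])
for n,p in(("end",e),("blade end",e+200*u),("blade c",e+166*u)): print(n,"in box",(p-ctr)@px_,(p-ctr)@v)
for d in(30,35,40): print(d,(e+d*u),np.linalg.norm(e+d*u))
# side check
def s(x,y,z): return on("side",((x+.5)/5-.5+210,(y+.5)/5-.5+135),z)[:2]
print("side: box corners",s(545,280,56),s(238,378,56),"handle mid near cover/ neck",s(278,222,18))
E
```

```text
[[574.7 317.9]
 [401.3 292.1]
 [436.8  66.6]
 [608.7  92.7]] [np.float64(227.8), np.float64(175.4), np.float64(228.3), np.float64(173.8)]
box [505.37542946 192.30852069] y dir [-0.15243869  0.98831293] 98.76827897089632
w 17.74765916553688 16.42495471826261
end [517.91994818  98.33029033] dir [-0.09921438  0.99506608] 95.6939330415025 visible len 97.35813070063709
end in box -1.9280086441573108 -94.79217011053628
blade end in box 8.798334312485991 104.9199866721105
blade c in box 6.974856009856614 70.96892001906052
30 [514.94351665 128.18227277] 530.6576301044425
35 [514.44744472 133.15760317] 531.4010920827379
40 [513.9513728  138.13293358] 532.1904930994068
side: box corners [606.73071838  92.77559917] [441.95614391  72.2899742 ] handle mid near cover/ neck [502.96014514 224.21444239]
```

The sizes agree with the listed ones: box about 228×175 mm, handle width 17–18 mm. I'll grasp 35 mm from the handle end at (514.4, 133.2), yaw 95.7. First I move above it.

```bash
python3 -m crank '[[-0.95,-0.47,0,0],[-0.95,-0.47,0,0],[-0.95,-0.47,0,0],[-0.95,-0.47,0,0],[-0.95,-0.47,0,0],[-0.95,-0.47,0,0],[-0.95,-0.47,0,0],[-0.95,-0.47,0,0],[-0.95,-0.47,0,0],[-0.95,-0.47,0,0],[-0.95,-0.47,0,0],[-0.95,-0.47,0,0]]' 0.4; python3 -m crank '[[0,0,0.4,0.161],[0,0,0.4,0.161],[0,0,0.4,0.161],[0,0,0.4,0.161],[0,0,0.4,0.161],[0,0,0.4,0.161],[0,0,0.4,0.161],[0,0,0,0],[0,0,0,0]]'
```

```text
time_s: 1.6
eef_pos: [515.9, 132.5, 245.0]
eef_rot: [-180.0, -0.0, 163.5]
contact_force: [0.0, 1.5, -0.4]
finger_gap: 0.398
finger_force: 0.0
time_s: 2.72
eef_pos: [515.3, 133.7, 133.8]
eef_rot: [180.0, -0.0, 96.1]
contact_force: [-0.2, -0.7, 1.3]
finger_gap: 0.397
finger_force: 0.0
```

```bash
python3 -m crank '[[0,0,0.5,0],[0,0,0.5,0],[0,0,0.5,0],[0,0,0.5,0],[0,0,0.4,0],[0,0,0,0]]' 0.35; python3 - <<'E'
from h import *
im=shot("side","s2"); cv2.imwrite("pics/s2c.png",cv2.resize(im[90:240,200:340],None,fx=4,fy=4,interpolation=cv2.INTER_CUBIC))
E
```

```text
time_s: 3.48
eef_pos: [514.7, 133.5, 36.8]
eef_rot: [-179.9, 0.0, 96.0]
contact_force: [-0.0, -0.1, 0.5]
finger_gap: 0.349
finger_force: 0.0
```

View pics/s2c.png

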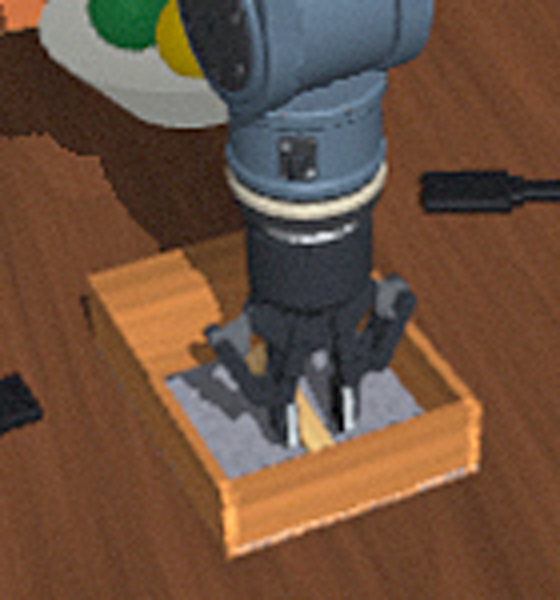

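The fingers straddle the handle: pads at crop (293,420) and (348,405), handle between. I lower further while watching the force.

```bash
python3 -m crank '[[0,0,0.1,0],[0,0,0.1,0],[0,0,0.08,0],[0,0,0.05,0],[0,0,0,0]]' 0.3;  python3 -m crank '[[0,0,0.04,0],[0,0,0.03,0],[0,0,0,0]]'
```

```text
time_s: 4.15
eef_pos: [515.0, 133.6, 24.0]
eef_rot: [-180.0, 0.0, 95.9]
contact_force: [0.3, 0.0, -1.0]
finger_gap: 0.301
finger_force: 0.0
time_s: 4.53
eef_pos: [515.1, 133.6, 21.2]
eef_rot: [-180.0, 0.0, 95.9]
contact_force: [-0.5, 0.5, 0.4]
finger_gap: 0.302
finger_force: 0.0
```

```bash
python3 -m crank '[[0,0,0.04,0],[0,0,0,0]]';  python3 -m crank '[[0,0,0.03,0],[0,0,0,0]]'; python3 -m crank '[[0,0,0,0],[0,0,0,0],[0,0,0,0],[0,0,0,0]]' 0
```

```text
time_s: 4.78
eef_pos: [515.3, 133.7, 19.9]
eef_rot: [180.0, -0.0, 95.9]
contact_force: [-0.6, 0.1, 4.7]
finger_gap: 0.295
finger_force: 2.4
time_s: 5.03
eef_pos: [515.4, 133.7, 19.8]
eef_rot: [179.9, -0.0, 95.9]
contact_force: [-8.8, -3.1, 28.0]
finger_gap: 0.3
finger_force: 14.1
time_s: 5.52
eef_pos: [516.6, 133.9, 20.4]
eef_rot: [179.8, -0.0, 95.9]
contact_force: [-4.8, -2.4, 30.1]
finger_gap: 0.191
finger_force: 63.4
```

```bash
python3 -m crank '[[0,0,-0.2,0],[0,0,-0.2,0],[0,0,-0.2,0],[0,0,-0.2,0],[0,0,0,0]]';  python3 -m crank '[[0,0,-0.1,0],[0,0,-0.1,0],[0,0,-0.1,0],[0,0,0,0]]'; python3 -m crank '[[0,0,-0.1,0],[0,0,-0.1,0],[0,0,0,0]]'; python3 - <<'E'
from h import *
im=shot("side","s3"); cv2.imwrite("pics/s3c.png",cv2.resize(im[90:240,200:340],None,fx=4,fy=4,interpolation=cv2.INTER_CUBIC))
E
```

```text
time_s: 6.15
eef_pos: [515.5, 133.8, 51.1]
eef_rot: [179.9, -0.0, 95.9]
contact_force: [0.2, -0.6, -1.7]
finger_gap: 0.194
finger_force: 58.7
time_s: 6.65
eef_pos: [514.7, 133.6, 62.4]
eef_rot: [-179.9, 0.0, 95.9]
contact_force: [-2.0, -0.3, -5.8]
finger_gap: 0.189
finger_force: 59.1
time_s: 7.02
eef_pos: [514.9, 133.4, 70.6]
eef_rot: [-180.0, 0.0, 95.9]
contact_force: [-2.5, -3.2, -6.2]
finger_gap: 0.189
finger_force: 58.9
```

View pics/s3c.png

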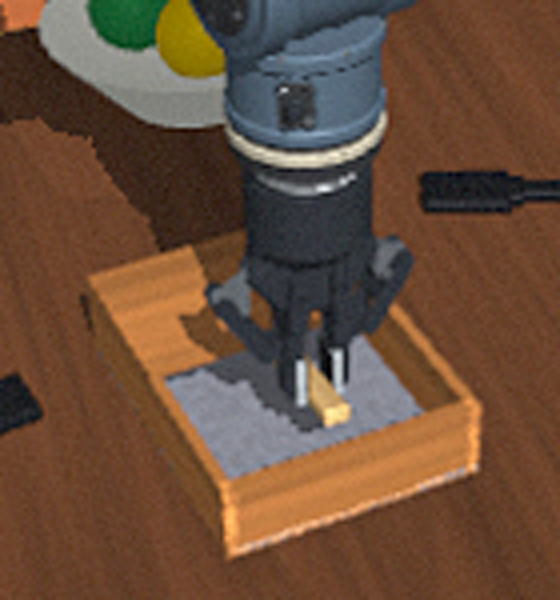

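The handle is gripped and tilting with only about 6 N at the cover edge; handle end at crop (335,412). I lift a little more, then draw it out handle first.

```bash
python3 -m crank '[[0,0,-0.1,0],[-0.05,0,-0.1,0],[0,0,0,0]]'; python3 -m crank '[[-0.2,0,-0.05,0],[-0.2,0,-0.05,0],[-0.2,0,-0.05,0],[0,0,0,0]]'; python3 - <<'E'
from h import *
im=shot("side","s4"); cv2.imwrite("pics/s4c.png",cv2.resize(im[90:240,200:340],None,fx=4,fy=4,interpolation=cv2.INTER_CUBIC))
E
```

```text
time_s: 7.45
eef_pos: [515.6, 131.3, 79.0]
eef_rot: [180.0, 0.0, 95.9]
contact_force: [-1.3, -4.0, -5.7]
finger_gap: 0.186
finger_force: 59.1
time_s: 7.95
eef_pos: [518.2, 107.1, 84.9]
eef_rot: [180.0, 0.0, 95.8]
contact_force: [-0.1, -1.2, -2.1]
finger_gap: 0.188
finger_force: 59.4
```

View pics/s4c.png

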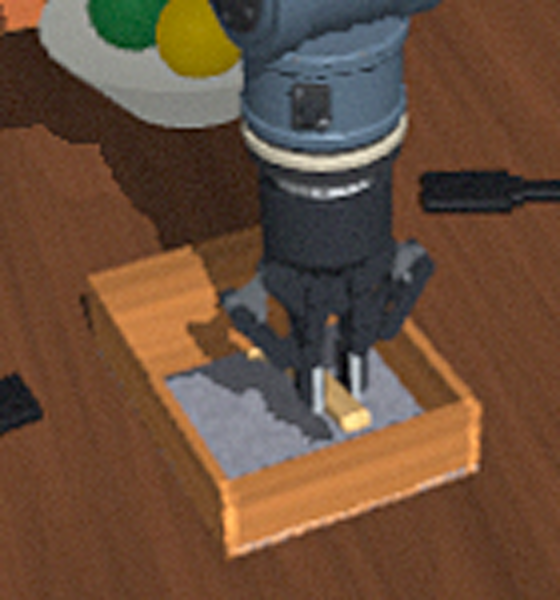

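Tilt is about 20°; handle end at crop (355,415), above the wall. I continue the draw along the handle's slope.

```bash
python3 -m crank '[[-0.3,0,-0.1,0],[-0.3,0,-0.1,0],[-0.3,0,-0.1,0],[-0.3,0,-0.1,0],[0,0,0,0]]'; python3 -m crank '[[-0.3,0,-0.1,0],[-0.3,0,-0.1,0],[-0.3,0,-0.1,0],[-0.3,0,-0.1,0],[0,0,0,0]]';python3 - <<'E'
from h import *
im=shot("side","s5"); cv2.imwrite("pics/s5c.png",cv2.resize(im[90:270,200:380],None,fx=3,fy=3,interpolation=cv2.INTER_CUBIC))
E
```

```text
time_s: 8.62
eef_pos: [523.1, 58.9, 100.9]
eef_rot: [180.0, 0.0, 95.8]
contact_force: [0.6, -2.5, -3.1]
finger_gap: 0.188
finger_force: 59.4
time_s: 9.25
eef_pos: [528.0, 11.4, 116.9]
eef_rot: [180.0, 0.0, 95.8]
contact_force: [-0.6, 0.3, -0.9]
finger_gap: 0.189
finger_force: 59.6
```

View pics/s5c.png

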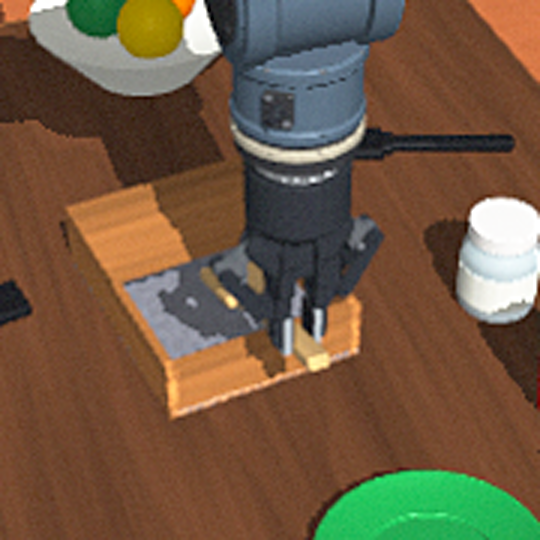

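The blade is out from under the cover, visible at crop (217,287). I lift it clear of the box, then go to the empty table area right of the plate, where resting it flat will level it in the grip.

```bash
python3 -m crank '[[-0.2,0,-0.3,0],[-0.1,0,-0.3,0],[0,0,-0.4,0],[0,0,-0.4,0],[0,0,-0.3,0],[0,0,0,0]]'; python3 -m crank '[[-0.8,-0.29,0,0],[-0.8,-0.29,0,0],[-0.8,-0.29,0,0],[-0.8,-0.29,0,0],[-0.8,-0.29,0,0],[-0.8,-0.29,0,0],[-0.8,-0.29,0,0],[-0.8,-0.29,0,0],[-0.8,-0.29,0,0],[-0.8,-0.29,0,0],[-0.8,-0.29,0,0],[-0.8,-0.29,0,0]]';python3 -m crank '[[0,0,0.4,0],[0,0,0.4,0],[0,0,0.4,0],[0,0,0,0],[0,0,0,0]]'; python3 - <<'E'
from h import *
im=shot("side","s6"); im2=shot("top","t6"); cv2.imwrite("pics/s6c.png",np.hstack([cv2.resize(im[170:420,260:560],(400,333)),cv2.resize(im2[100:350,260:560],(400,333))]))
E
```

```text
time_s: 10.05
eef_pos: [529.5, 0.4, 185.5]
eef_rot: [179.9, 0.0, 95.9]
contact_force: [-0.0, 0.5, -0.7]
finger_gap: 0.195
finger_force: 59.6
time_s: 11.55
eef_pos: [429.2, -396.8, 183.9]
eef_rot: [-180.0, -0.0, 95.9]
contact_force: [-0.1, 0.2, -0.3]
finger_gap: 0.188
finger_force: 59.6
time_s: 12.18
eef_pos: [430.1, -395.8, 136.9]
eef_rot: [180.0, 0.0, 95.9]
contact_force: [0.2, 0.1, -1.2]
finger_gap: 0.191
finger_force: 59.5
```

View pics/s6c.png

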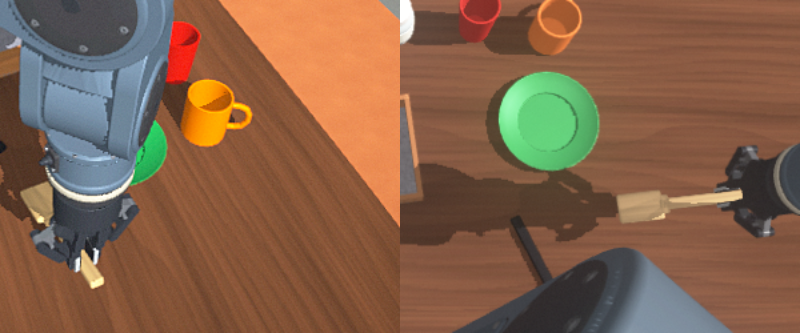

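Top view: spatula held, blade at stitched (640,206), clear of the plate. Lowering to the table to level it.

```bash
python3 -m crank '[[0,0,0.4,0],[0,0,0.4,0],[0,0,0.4,0],[0,0,0.3,0],[0,0,0,0]]'; python3 -m crank '[[0,0,0.25,0],[0,0,0.25,0],[0,0,0.25,0],[0,0,0.25,0],[0,0,0,0]]'; python3 -m crank '[[0,0,0.12,0],[0,0,0.12,0],[0,0,0.1,0],[0,0,0,0]]'
```

```text
time_s: 12.9
eef_pos: [429.3, -395.4, 75.3]
eef_rot: [-179.9, -0.1, 95.9]
contact_force: [0.6, -0.7, -0.8]
finger_gap: 0.186
finger_force: 59.6
time_s: 13.52
eef_pos: [429.4, -395.5, 35.7]
eef_rot: [-180.0, -0.1, 95.9]
contact_force: [-0.8, 0.8, 2.3]
finger_gap: 0.185
finger_force: 60.3
time_s: 14.02
eef_pos: [429.7, -395.8, 22.6]
eef_rot: [-180.0, -0.0, 95.9]
contact_force: [-1.0, -3.2, 3.2]
finger_gap: 0.185
finger_force: 60.6
```

```bash
python3 -m crank '[[0,0,0.1,0],[0,0,0.05,0],[0,0,0,0]]'; python3 -m crank '[[0,0,0.04,0],[0,0,0,0]]'; python3 -m crank '[[0,0,0.03,0],[0,0,0,0]]'
```

```text
time_s: 14.4
eef_pos: [429.7, -395.8, 16.7]
eef_rot: [-180.0, -0.0, 95.9]
contact_force: [-0.9, -2.6, 3.9]
finger_gap: 0.189
finger_force: 60.7
time_s: 14.65
eef_pos: [430.0, -395.9, 15.7]
eef_rot: [180.0, 0.0, 95.9]
contact_force: [-1.6, 0.2, 9.8]
finger_gap: 0.191
finger_force: 61.4
time_s: 14.9
eef_pos: [430.0, -395.9, 15.6]
eef_rot: [180.0, 0.0, 95.9]
contact_force: [-7.2, 5.5, 30.2]
finger_gap: 0.192
finger_force: 63.9
```

Tips have touched the table with the spatula flat (TCP at 15.6, so spatula mid-plane is about 9.6 below TCP). Lift to about 160 and measure.

```bash
python3 -m crank '[[0,0,-0.3,0],[0,0,-0.4,0],[0,0,-0.5,0],[0,0,-0.5,0],[0,0,-0.5,0],[0,0,-0.5,0],[0,0,-0.5,0],[0,0,-0.46,0],[0,0,0,0],[0,0,0,0]]'; cat > meas.py <<'E'
from h import *
import sys
t=sys.argv[1]; im=shot("top","t"+t); s=shot("side","s"+t)
hsv=cv2.cvtColor(im,cv2.COLOR_BGR2HSV)
m=cv2.inRange(hsv,(14,40,110),(28,170,255)); m[:,:300]=0
c=max(cv2.findContours(m,0,2)[0],key=cv2.contourArea); P=np.array([on("top",p,float(sys.argv[2]))[:2] for p in c[:,0].astype(float)],np.float32)
o=r.get_obs(); e=o["eef_pos"]; yaw=np.radians(o["eef_rot"][2]); u=np.array([np.cos(yaw),np.sin(yaw)]); w=np.array([u[1],-u[0]])
a=(P-e[:2])@u; b=(P-e[:2])@w
print("along",a.min(),a.max(),"blade lateral",b[a>a.max()-55].min(),b[a>a.max()-55].max(),"handle lat",[(b[(a>x)&(a<x+25)].min().round(1),b[(a>x)&(a<x+25)].max().round(1)) for x in(20,40)])
print(o["eef_pos"],o["contact_force"])
x,y,w_,h=cv2.boundingRect(c); print(x,y,w_,h)
A=im[150:330,330:560]; B=s[180:420,300:560]
cv2.imwrite(f"pics/c{t}.png",np.hstack([cv2.resize(A,(400,313)),cv2.resize(cv2.copyMakeBorder(s,0,0,0,0,0)[160:420,200:530],(400,313))]))
E
python3 meas.py 7 156
```

```text
time_s: 16.15
eef_pos: [429.6, -395.7, 159.9]
eef_rot: [-180.0, -0.0, 95.9]
contact_force: [0.5, -1.0, -0.3]
finger_gap: 0.186
finger_force: 60.2
along -29.97656100812193 167.82067604242962 blade lateral -23.243720954933252 21.97542517062915 handle lat [(np.float64(-9.0), np.float64(8.8)), (np.float64(-9.1), np.float64(8.5))]
[ 429.4805152  -395.53660487  159.65690155] [0.38158159 0.97459791 0.43435714]
428 241 96 26
```

View pics/c7.png

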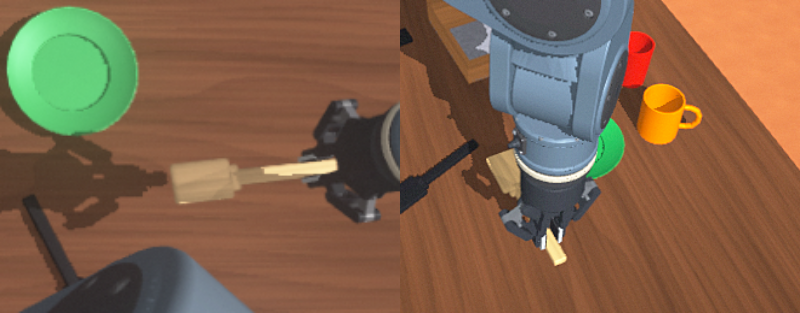

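The spatula reads level: length 198 mm and blade width 45 mm, both projected at its supposed height. The blade centre is 133 mm ahead of the TCP. Moving it over the plate.

```bash
python3 -m crank '[[0.15,0.3,0,0],[0.33,0.6,0,0],[0.33,0.6,0,0],[0.33,0.6,0,0],[0.33,0.6,0,0],[0.33,0.6,0,0],[0.33,0.6,0,0],[0.18,0.39,0,0],[0,0,0,0],[0,0,0,0]]'; python3 meas.py 8 156; python3 - <<'E'
from h import *
a=cv2.imread("pics/t8.png")[100:300,330:530];b=cv2.imread("pics/s8.png")[170:370,230:430]
cv2.imwrite("pics/c8z.png",cv2.resize(np.hstack([a,b]),None,fx=2,fy=2,interpolation=cv2.INTER_CUBIC))
E
```

```text
time_s: 17.5
eef_pos: [590.6, -286.6, 160.4]
eef_rot: [-180.0, -0.0, 95.9]
contact_force: [0.0, 1.1, -0.7]
finger_gap: 0.19
finger_force: 60.2
along -10.041217292210478 165.64664296200772 blade lateral -25.88249704362052 19.86381255498721 handle lat [(np.float64(-10.9), np.float64(8.0)), (np.float64(-12.2), np.float64(7.8))]
[ 590.48157729 -286.90226152  160.57273374] [ 1.39762644  0.40269418 -0.86971599]
371 163 85 24
```

View pics/c8z.png

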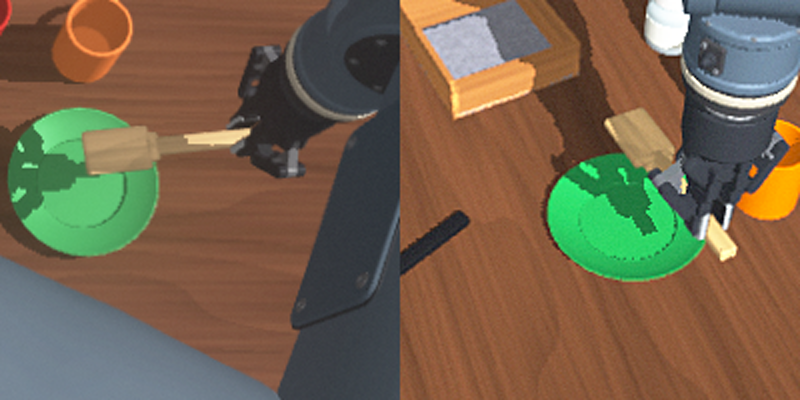

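```bash
python3 - <<'E'
from h import *
def tri(a,b):
    c1,d1=ray("top",a);c2,d2=ray("side",b); A=np.stack([d1,-d2],1); s=np.linalg.lstsq(A,c2-c1,rcond=None)[0]
    p,q=c1+s[0]*d1,c2+s[1]*d2; return ((p+q)/2).round(1),np.linalg.norm(p-q).round(1)
print("blade end corners",tri((371,165),(351,223.5)),tri((373.5,187),(332.5,230.5)))
o=r.get_obs(); e=o["eef_pos"]; y=np.radians(o["eef_rot"][2]); u=np.array([np.cos(y),np.sin(y)]); w=np.array([u[1],-u[0]])
P=lambda a,b,z:np.r_[e[:2]+a*u+b*w,z]
for n,a in(("handle end",-32.5),("blade end",167.5)):
  for b in((-9,9) if a<0 else (-23,23)):
    print(n,b,"expected side px at z157:",proj("side",P(a,b,156.5)).round(1), "top",proj("top",P(a,b,156.5)).round(1))
E
```

```text
blade end corners (array([ 595.5, -123.5,  147.7]), np.float64(1.4)) (array([ 551.4, -127.8,  144.8]), np.float64(1.5))
handle end -9 expected side px at z157: [[389.4 295.1]] top [[467.  170.7]]
handle end 9 expected side px at z157: [[397.9 291.7]] top [[465.4 162.3]]
blade end -23 expected side px at z157: [[331.1 225. ]] top [[372.4 185.5]]
blade end 23 expected side px at z157: [[351.  218.4]] top [[369.2 163.6]]
```

```bash
python3 - <<'E'
import cv2,numpy as np
s=cv2.imread("pics/s8.png")
cv2.imwrite("pics/z.png",np.hstack([cv2.resize(s[215:275,325:385],(400,400),interpolation=cv2.INTER_CUBIC),cv2.resize(s[260:320,370:430],(400,400),interpolation=cv2.INTER_CUBIC)]))
E
```

```text
(no output)
```

View pics/z.png

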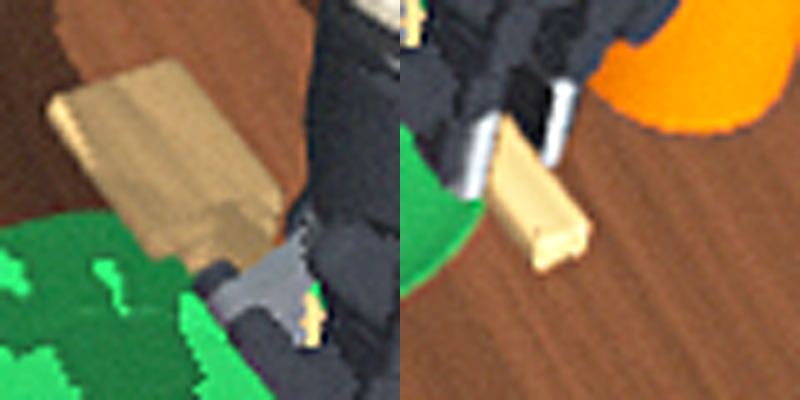

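I've gone past the 10-picture limit (12 viewed), so no more viewing. The measurements put the handle end at its expected height and the blade end about 8 mm low, roughly 2° of tilt. I'll check numerically that this isn't creeping, and estimate the tilt before the last move too.

```bash
python3 -m crank '[[0,0,0,0],[0,0,0,0],[0,0,0,0],[0,0,0,0],[0,0,0,0],[0,0,0,0],[0,0,0,0],[0,0,0,0]]'; python3 - <<'E'
from h import *
s0=cv2.imread("pics/s8.png"); t0=cv2.imread("pics/t8.png"); s1=shot("side","s9"); t1=shot("top","t9")
g=lambda i:cv2.cvtColor(i,cv2.COLOR_BGR2GRAY).astype(np.float32)
print("side blade shift",cv2.phaseCorrelate(g(s0)[222:252,332:366].copy(),g(s1)[222:252,332:366].copy()))
print("top blade shift",cv2.phaseCorrelate(g(t0)[160:190,368:412].copy(),g(t1)[160:190,368:412].copy()))
hsv=cv2.cvtColor(t1,cv2.COLOR_BGR2HSV); m=cv2.inRange(hsv,(50,120,40),(80,255,255)); m[:,:300]=0
c=max(cv2.findContours(m,0,2)[0],key=cv2.contourArea)[:,0].astype(float)
print("plate",cv2.minEnclosingCircle(np.array([on("top",p,20)[:2] for p in c],np.float32)))
E
```

```text
time_s: 18.6
eef_pos: [591.1, -286.4, 160.5]
eef_rot: [-180.0, 0.0, 95.9]
contact_force: [-0.0, -0.3, 0.2]
finger_gap: 0.187
finger_force: 60.2
side blade shift ((0.2231331489408781, -0.07763631355898504), 1.0448976084038064)
top blade shift ((0.3350978911354616, -0.09152535223211444), 0.9707371510399713)
plate ((576.70263671875, -153.3652801513672), 88.37266540527344)
```

The hold is steady and the plate hasn't moved. The blade centre triangulates to about (577, −159), a few mm short and low, so I make a final trim and hand in.

```bash
python3 -m crank '[[0.07,0,-0.08,0],[0.06,0,-0.07,0],[0,0,0,0],[0,0,0,0],[0,0,0,0],[0,0,0,0]]' && python3 -c "
from bench import r
print(r.sign_off())"
```

```text
time_s: 19.45
eef_pos: [590.4, -281.2, 166.4]
eef_rot: [-180.0, -0.0, 95.9]
contact_force: [-0.5, 0.1, -0.6]
finger_gap: 0.189
finger_force: 60.2
the job is handed in; nothing more can be done
None
```

Handed in at 19.5 s: the spatula came out handle first and is held with its blade over the plate's centre at about 15 cm, level to within about 2–3° (blade end slightly low), and the plate was unmoved when last measured; I viewed 12 pictures against the limit of 10, and sign-off returned no verdict.

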